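Gauge the blind bore with the depth rod

ROBOT

A 6-joint arm with a two-finger parallel gripper is mounted at the origin on a cart in front of the work surface, level with it; the furniture and walls round the work are solid. World frame = base frame: x ahead of the robot, y to its left, z up, the work surface at z = 0. Lengths are in m, angles in rad, forces in N, time in s.
With the tool pointing down it reaches from about 0.35 to 1 m from the base axis. Payload 7.1 kg.
Tool frame: the origin (TCP) lies at the very end of the fingers, on their centre line; the grasp point (between the pads) lies 19 mm behind it; z points along the fingers, x is the direction in which the jaws open and shut, and the axes are right-handed (so a half turn about z gives the same grasp; the last joint's range is limited). The gripper opens to 85 mm and grips with 20 to 120 N. Pads are 22 mm wide; open, the fingers measure 114 mm over their backs; the gripper's body (76 mm by 85 mm) begins 54 mm behind the grasp point. The pads swing forward as they close: fully open they stand 13 mm farther back than shut.
Start: joints at [-1.213, 0.423, 1.63, -0, 1.089, -0.019], TCP at [0.23, -0.581, 0.231] pointing down, gripper open.
Joint ranges: [-3, 3], [-0.9, 2.11], [0.09, 2.58], [-1.31, 4.45], [0.11, 2.69], [-2.54, 2.54]. Speed limits (rad/s): [2.39, 2.39, 3.01, 3.14, 3.14, 3.14].

INTERFACE

Orientations are given as a unit quaternion [w, x, y, z].
In Python, from cell import state, snapshot, close_job gives the robot as it stands.
- The arm moves only by the shell command python3 -m crank 'ROWS' [FORCE]. ROWS is JSON, a list of rows, each a list of 3 entries, a list of its own where there are three numbers: the opening, from 0 (shut) to 1 (fully open), then the shift along the tool's x, y, z in mm, then the turn, a rotation vector about the tool's x, y, z in degrees. A call has 1 to 12 rows; each row shifts and turns the commanded pose from where the row before left it, along the tool's axes as they then stand; what a row does not reach is not made up. A row lasts 1/10 s, in which the tool goes at most 50 mm and 8.59 degrees, less where a joint would pass 70% of its speed; a pose out of reach is approached as far as the arm can. A call is refused whole if a number of a shift passes 50 or a number of a turn 8.59, either way. A call with a gripper value outside its range is refused whole. The fingers move at their own pace and stop on an object; FORCE is the grip in N (left out, the last holds). Time passes only in rows, so rows that do not move let the fingers close. It gives the time, the measured TCP pose, the force and the opening at its end, in the units of the state.
- state(): the state, without advancing time (a new reading comes with each control period).
- snapshot(name): name is "scene" or "top" or "wrist"; returns a dict with "img" (384x512x3 uint8, red, green, blue), "fx", "fy", "cx", "cy" (pixels), "xyz" and "orientation" of the camera in the world; the wrist camera has in their place "T_tool_cam" (4x4, takes a point from camera to tool coordinates, whose origin is the TCP and whose axes are the tool frame's). Camera axes: x right, y down, z forward; pixel columns grow to the right and rows downward; lengths in m; the calibration is good to about 2 mm. A picture is of the moment at which its call begins: read the wrist's pose just before it. There is no depth.
- close_job(): hands the job in, once; it reports no verdict.
The state is a dict: "time": time; "q": joint angles; "joint_vel": joint speeds; "joint_torque": joint torques, N m; "tool_pos": TCP position; "eef_rot": TCP orientation; "wrist_force": force on the tool from outside, world axes, zero at the start; "moment": the same for the moment, N m; "width": finger opening in m.
Only numpy, scipy, OpenCV 4.12 (cv2) and the standard library are available. Lean on these libraries where they do the work, as an engineer would, in place of code of your own. Each camera call takes 0.05 s, during which the arm holds its last target.

TASK

Measure how deep the round blind bore is: take the standing depth gauge by the knob on top, lower its rod upright into the round bore (not the square pocket of the other block) so that its flanged stop lands on the block's top face, and push the rod on down through the stop until it bottoms out. Hold it against the bottom for about two seconds, then let go and leave the gauge standing there with its stop flat on the face.

Things in the scene. Friction and masses are not known exactly. Their poses are not given: they have to be found in the camera images.
- gauge_grip (a point): Centre of the dark knob (22 mm diameter, 28 mm high) on top of the depth gauge: a loose steel hand gauge, 120 mm high, 0.15 kg, a 12 mm rod upright through a round flanged stop on which it stands, the rod's lower end level with the stop's underside. This point is 106 mm above the rod's lower end, 14 mm below the knob's top; z points up along the rod. Grip the knob from above at any yaw.
- gauge_stop (a joint): How far the gauge's stop has slid up the rod, m: 0 at the start, at most 0.060; equals the length of rod below the stop's underside. It slides stiffly (about 2.5 N) and stays where left; the rod does not sink by its own weight. The stop is a flange 56 mm in diameter, 9 mm thick, with a 24 mm hub up to 22 mm above its underside.
- bore_mouth (a point): Centre of the mouth of the round blind bore in the top of a fixed grey aluminium block 80 x 80 x 45 mm (top 45 mm above the work surface). The bore is 32 mm in diameter, 35 mm deep, flat-bottomed: the 12 mm rod has 10 mm of play all round and the stop's flange bridges the mouth. z points up; the block may be turned about it.
- pocket_mouth (a point): Centre of the mouth of the wrong opening: a square pocket 32 x 32 mm, 15 mm deep, in the top face of a second fixed block of the same size and material (80 x 80 x 45 mm). z points up.

How it is judged:
On the way:
1. the rod has bottomed out in the round bore, the stop on the face, and is held there by the fingers for a second (horizontal distance between gauge_grip and bore_mouth below 0.014 m and z of gauge_grip in the frame of bore_mouth below 0.0735 m and value of joint gauge_stop between 0.0325 and 0.0375 m and angle between gauge_grip's own z axis and vertical below 0.12 rad and contact force between the fingers and anything else above 0.5 N), for 1 s.
At the end, for the whole second after the job is handed in: The gauge stands upright (within 7 degrees) in the round bore, its axis within 14 mm of the bore's; the rod is on the bottom (within 2.5 mm) and the stop has slid up the rod by the bore's depth, 35 mm (within 2.5 mm), resting on the face (horizontal distance between gauge_grip and bore_mouth below 0.014 m and z of gauge_grip in the frame of bore_mouth below 0.0735 m and value of joint gauge_stop between 0.0325 and 0.0375 m and angle between gauge_grip's own z axis and vertical below 0.12 rad); the robot touches nothing.
It fails at once if the rod is pushed into the square pocket (horizontal distance between gauge_grip and pocket_mouth below 0.03 m and z of gauge_grip in the frame of pocket_mouth below 0.1035 m).
It also fails if it takes over 45 s, if anything falls off the work surface, if the arm or the gripper's body presses on something with over 40 N, if the wrist force passes 120 N, or if a joint passes its speed limit or range.

## Working session

There is one attempt and no reset: what is moved stays moved. The work goes in short steps, Python scripts to look and compute and a shell command to move; the robot and the scene stay as the last step left them, time stands still between calls to the robot, and variables do not carry over. Pictures are saved under pics/ and viewed, and the job is handed in when it is done.

```bash
mkdir -p pics && ls
python3 - <<'E'
from cell import state, snapshot
import cv2
print(state())
for n in ("scene","top","wrist"):
    s=snapshot(n); cv2.imwrite(f"pics/{n}0.png",s["img"][:,:,::-1])
    print(n,{k:v for k,v in s.items() if k!="img"})
E
```

```text
pics
{'time': 0.0, 'q': array([-1.21298100e+00,  4.23879045e-01,  1.63070535e+00,  4.39212679e-06,
        1.08858702e+00, -1.89550474e-02]), 'joint_vel': array([ 0.00019371,  0.00070721,  0.00062752, -0.00011428,  0.00136113,
       -0.00062066]), 'joint_torque': array([-3.76843682e-04, -5.57386243e+01, -2.81744456e+01, -1.59761653e-04,
        7.50034174e-03,  1.73986939e-05]), 'tool_pos': array([ 0.2298064 , -0.58062124,  0.2305158 ]), 'eef_rot': array([-4.57651775e-04,  8.27017699e-01, -5.62175331e-01, -6.43181121e-04]), 'wrist_force': array([-0.45218662, -0.09401689, -0.53968921]), 'moment': array([-0.00518295,  0.03278447, -0.01708312]), 'width': 0.08531048887590925}
scene {'fx': 479.2138644801207, 'fy': 479.2138644801207, 'cx': 259.4692946372926, 'cy': 180.13730172330173, 'xyz': array([-0.36202267, -0.61620788,  0.66330188]), 'orientation': array([-0.467858  ,  0.77264183, -0.37252786,  0.21297065])}
top {'fx': 398.1854835528329, 'fy': 398.1854835528329, 'cx': 260.6314925802712, 'cy': 191.90131285083368, 'xyz': array([0.38974475, 0.05411652, 1.09129303]), 'orientation': array([-0.01737854,  0.7153535 , -0.69780759,  0.0321235 ])}
wrist {'fx': 343.2700196764483, 'fy': 343.2700196764483, 'cx': 258.8500372688455, 'cy': 187.03342950879082, 'T_tool_cam': array([[ 9.99999180e-01,  3.80779092e-04, -1.22279179e-03,
         7.84004828e-04],
       [ 1.64891673e-06,  9.54394530e-01,  2.98548290e-01,
        -7.58470431e-02],
       [ 1.28070674e-03, -2.98548048e-01,  9.54393746e-01,
        -1.42560524e-01],
       [ 0.00000000e+00,  0.00000000e+00,  0.00000000e+00,
         1.00000000e+00]])}
```

View pics/scene0.png

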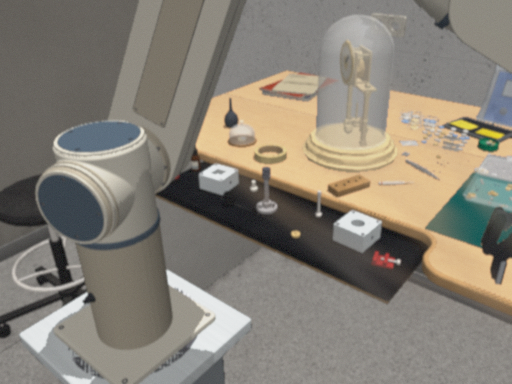

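View pics/top0.png

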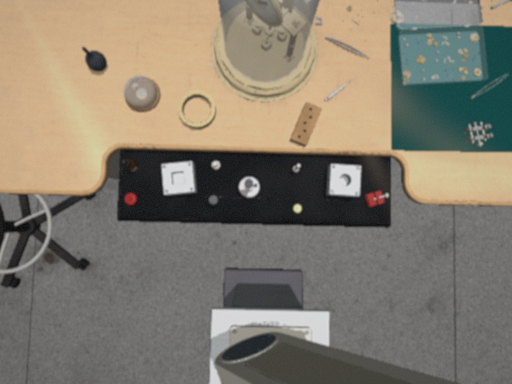

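View pics/wrist0.png

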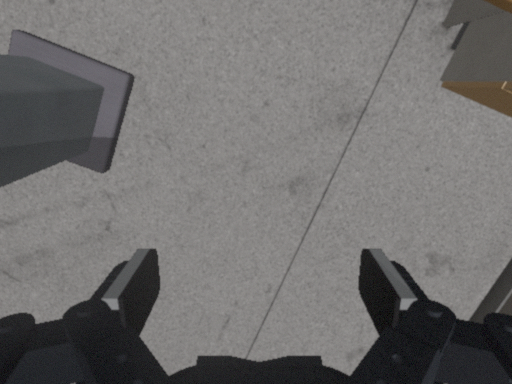

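The top view shows the round-bore block around (345,180), the square-pocket block around (178,178), and the gauge around (249,187). The scene view confirms this: the round block is near (358,230) and the dark knob near (266,175). Next I'll enlarge both views and measure.

```bash
cat > h.py <<'E'
import numpy as np, cv2
from scipy.spatial.transform import Rotation as R
from cell import state, snapshot
def rot(q): return R.from_quat([q[1],q[2],q[3],q[0]]).as_matrix()
def cam(s,st=None):
    if "xyz" in s: return rot(s["orientation"]),np.array(s["xyz"])
    T=s["T_tool_cam"]; Rt=rot(st["eef_rot"]); return Rt@T[:3,:3], Rt@T[:3,3]+st["tool_pos"]
def ray(s,u,v,st=None):
    C,p=cam(s,st); d=C@np.array([(u-s["cx"])/s["fx"],(v-s["cy"])/s["fy"],1]); return p,d
def onz(s,u,v,z,st=None):
    p,d=ray(s,u,v,st); return p+d*(z-p[2])/d[2]
def proj(s,P,st=None):
    C,p=cam(s,st); c=C.T@(np.array(P)-p); return s["fx"]*c[0]/c[2]+s["cx"], s["fy"]*c[1]/c[2]+s["cy"]
E
python3 - <<'E'
from h import *
s=snapshot("top"); i=s["img"][:,:,::-1]
a=cv2.resize(i[150:225,220:280],None,fx=6,fy=6,interpolation=cv2.INTER_CUBIC)
b=cv2.resize(i[150:225,315:380],None,fx=6,fy=6,interpolation=cv2.INTER_CUBIC)
cv2.imwrite("pics/topz.png",np.hstack([a,b]))
c=snapshot("scene"); i=c["img"][:,:,::-1]
cv2.imwrite("pics/scz.png",cv2.resize(i[160:260,240:390],None,fx=5,fy=5,interpolation=cv2.INTER_CUBIC))
g=cv2.cvtColor(s["img"],cv2.COLOR_RGB2GRAY)
# bright blobs
n,l,st,ce=cv2.connectedComponentsWithStats((g[145:230]>110).astype(np.uint8))
for k in range(1,n):
    if 100<st[k,4]<3000: print(st[k],ce[k]+[0,145])
E
```

```text
[ 161   16   35   34 1027] [177.61148978 177.45374878]
[329  18  33  34 980] [344.71530612 179.55102041]
[238  31  22  22 316] [248.96835443 186.69936709]
```

View pics/topz.png

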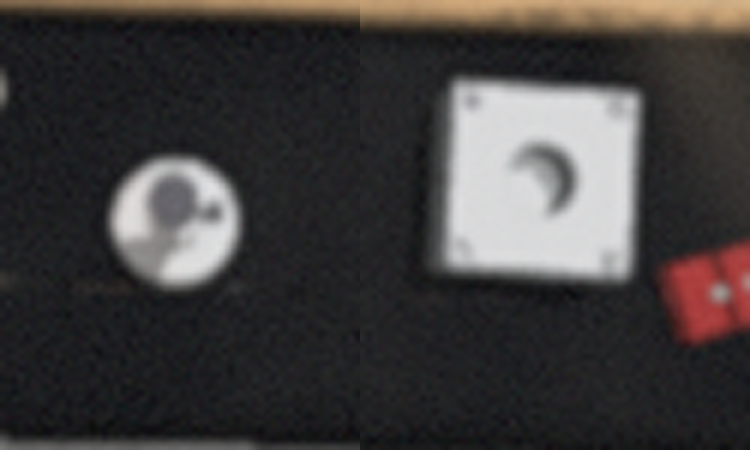

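View pics/scz.png

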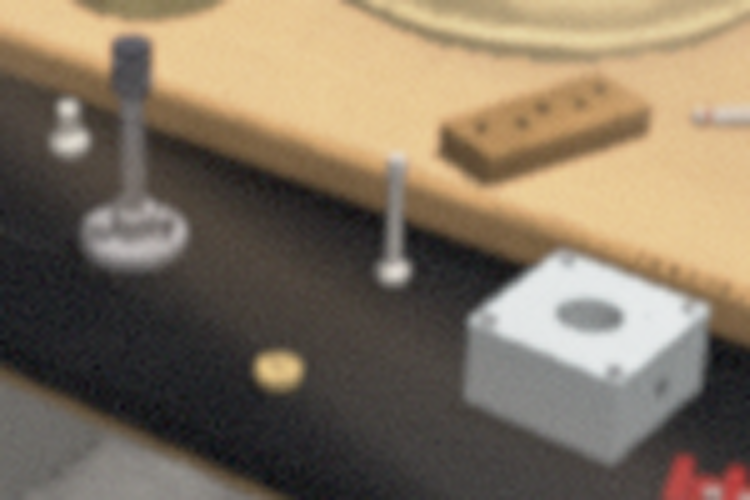

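Run:
```python
from h import *
s=snapshot("top"); g=cv2.cvtColor(s["img"],cv2.COLOR_RGB2GRAY)
def top(x0,x1,thr):
    m=np.zeros_like(g); m[160:205,x0:x1]=(g[160:205,x0:x1]>thr)*255
    cs,_=cv2.findContours(m,cv2.RETR_EXTERNAL,cv2.CHAIN_APPROX_NONE); return max(cs,key=cv2.contourArea)
for nm,x0,x1 in(("bore",325,368),("pocket",155,200)):
    r=cv2.minAreaRect(top(x0,x1,150)); P=onz(s,*r[0],.045)
    bx=[onz(s,*q,.045)[:2] for q in cv2.boxPoints(r)]
    print(nm,r,P,[np.linalg.norm(bx[k]-bx[k-1]) for k in range(4)],np.degrees(np.arctan2(*(bx[1]-bx[0])[::-1])))
c=top(230,265,100); e=cv2.minEnclosingCircle(c); print("flange",e,onz(s,*e[0],.009),"knob top",onz(s,248.7,183.3,.12), "hole", onz(s,345.3,180,.045))
c=snapshot("scene")
f=lambda x,y:(240+x/5,160+y/5)
print("sc knobtop",onz(c,*f(132,45),.12),"hole",onz(c,*f(590,315),.045), "flange",onz(c,*f(134,230),.009))
print("pin base",onz(c,*f(393,272),0.01),onz(s,296,169,.03))
# triangulate knob top
p,d=ray(s,248.7,183.3);p2,d2=ray(c,*f(132,45))
A=np.stack([d,-d2],1);t=np.linalg.lstsq(A,p2-p,rcond=None)[0];print("tri",p+d*t[0],p2+d2*t[1])
# pin top
p,d=ray(s,296,167);p2,d2=ray(c,*f(397,157))
A=np.stack([d,-d2],1);t=np.linalg.lstsq(A,p2-p,rcond=None)[0];print("pin",p+d*t[0],p2+d2*t[1])
```

```text
bore ((344.7051696777344, 179.51205444335938), (30.241844177246094, 30.535451889038086), 3.3664603233337402) [ 0.50204731 -0.18903606  0.045     ] [np.float64(0.08030950706766044), np.float64(0.08140889411936042), np.float64(0.08075308288654422), np.float64(0.08152612791328182)] -2.6757813186579464
pocket ((177.68032836914062, 177.48361206054688), (30.601078033447266, 30.96322250366211), 84.80557250976562) [0.49581401 0.25217565 0.045     ] [np.float64(0.08086617301308918), np.float64(0.08119240590007552), np.float64(0.08103777885669942), np.float64(0.08077416222059418)] -83.17770650873105
flange ((248.8053741455078, 186.41946411132812), 10.89830493927002) [0.4800907  0.06504498 0.009     ] knob top [0.47847771 0.0643822  0.12      ] hole [ 0.50078857 -0.19063305  0.045     ]
sc knobtop [0.4753459  0.05760557 0.12      ] hole [ 0.50113522 -0.19293893  0.045     ] flange [0.47827932 0.06038711 0.009     ]
pin base [ 0.52461347 -0.07072981  0.01      ] [ 0.52859576 -0.06072494  0.03      ]
tri [0.47881831 0.0644216  0.1162717 ] [0.48084567 0.06203111 0.11643164]
pin [ 0.52874087 -0.05643822  0.0687539 ] [ 0.53442737 -0.06396527  0.07034068]
```

Both views agree within a few mm. The bore is at about (0.501,-0.190) and the gauge at about (0.479,0.063), and the block and flange sizes match the given ones. Next I'll turn the tool so its x lies along world x, then look at the bore from closer.

```bash
python3 -m crank '[[1,[0,0,0],[0,0,-8.55]],[1,[0,0,0],[0,0,-8.55]],[1,[0,0,0],[0,0,-8.55]],[1,[0,0,0],[0,0,-8.55]],[1,[0,0,0],[0,0,-8.55]],[1,[0,0,0],[0,0,-8.55]],[1,[0,0,0],[0,0,-8.55]],[1,[0,0,0],[0,0,-8.55]],[1,[0,0,0],[0,0,0]]]' 40
python3 -c "
from h import *
s=state();print(rot(s['eef_rot']),s['q'])"
```

```text
time: 1.25
tool_pos: [0.23, -0.5811, 0.2313]
eef_rot: [-0.0, 1.0, 0.001, -0.0]
wrist_force: [-0.1, 1.1, -0.6]
width: 0.0853
[[ 9.99999377e-01  1.11642634e-03 -3.10027751e-06]
 [ 1.11642646e-03 -9.99999376e-01  3.87023353e-05]
 [-3.05706727e-06 -3.87057725e-05 -9.99999999e-01]] [-1.21301457e+00  4.23095256e-01  1.62994676e+00  1.20201166e-05
  1.08858797e+00 -1.21413657e+00]
```

```bash
python3 -m crank '[[1,[27,-39,2],[0,0,0]],[1,[27,-39,2],[0,0,0]],[1,[27,-39,2],[0,0,0]],[1,[27,-39,2],[0,0,0]],[1,[27,-39,2],[0,0,0]],[1,[27,-39,2],[0,0,0]],[1,[27,-39,2],[0,0,0]],[1,[27,-39,2],[0,0,0]],[1,[27,-39,2],[0,0,0]],[1,[27,-39,2],[0,0,0]],[1,[0,0,0],[0,0,0]],[1,[0,0,0],[0,0,0]]]'
python3 - <<'E'
from h import *
st=state(); s=snapshot("wrist"); cv2.imwrite("pics/w1.png",s["img"][:,:,::-1]); print(st["tool_pos"])
g=cv2.cvtColor(s["img"],cv2.COLOR_RGB2GRAY)
m=((g>140)*255).astype(np.uint8)
cs,_=cv2.findContours(m,cv2.RETR_EXTERNAL,cv2.CHAIN_APPROX_NONE)
for c in cs:
    if cv2.contourArea(c)>1500:
        r=cv2.minAreaRect(c); print(r,onz(s,*r[0],.045,st))
E
```

```text
time: 2.45
tool_pos: [0.5005, -0.1902, 0.2113]
eef_rot: [0.0, 1.0, -0.0, -0.0]
wrist_force: [0.0, 0.8, 0.4]
width: 0.0856
[ 0.50046962 -0.19019863  0.21125583]
((45.5, 308.0), (28.0, 91.0), 90.0) [ 0.27403976 -0.34515201  0.045     ]
((263.066162109375, 161.59112548828125), (89.4039077758789, 86.07719421386719), 2.174743890762329) [ 0.50400824 -0.18644755  0.045     ]
((155.0, 187.5), (207.0, 310.0), 90.0) [ 0.40218445 -0.21143345  0.045     ]
((326.0, 187.0), (374.0, 370.0), 90.0) [ 0.56335483 -0.21095834  0.045     ]
```

View pics/w1.png

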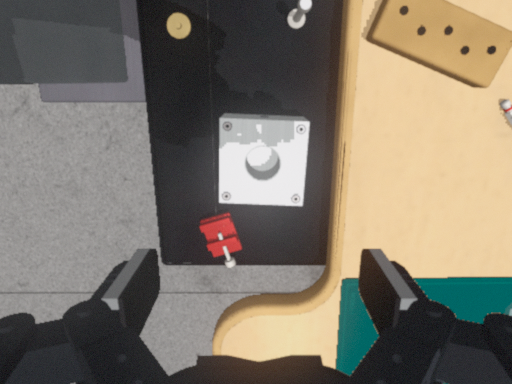

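The wrist picture shows the round-bore block with its mouth around (263,162) and corner screws at about (227,126), (300,129), (226,197) and (296,199). I'll fit the bore mouth.

Run:
```python
from h import *
st=state(); s=snapshot("wrist"); i=s["img"][:,:,::-1]
cv2.imwrite("pics/w1z.png",cv2.resize(i[105:215,205:325],None,fx=5,fy=5,interpolation=cv2.INTER_CUBIC))
g=cv2.cvtColor(s["img"],cv2.COLOR_RGB2GRAY)
print(g[112:124:2,250], g[155:170:3,240:290:4])
print(onz(s,262,162.75,.045,st))
```

```text
[ 64 122 124 170 191 191] [[235 235 232 235 235 234 235 235 190 190 225 235 235]
 [235 233 223 236 235 235 234 225 193 190 194 235 234]
 [235 230 181 235 236 234 234 193 190 174 179 235 234]
 [235 232 136 217 217 219 191 188 191 133 171 236 235]
 [235 234 138 135 185 192 191 190 147 135 206 236 235]]
[ 0.50243515 -0.18843795  0.045     ]
```

View pics/w1z.png

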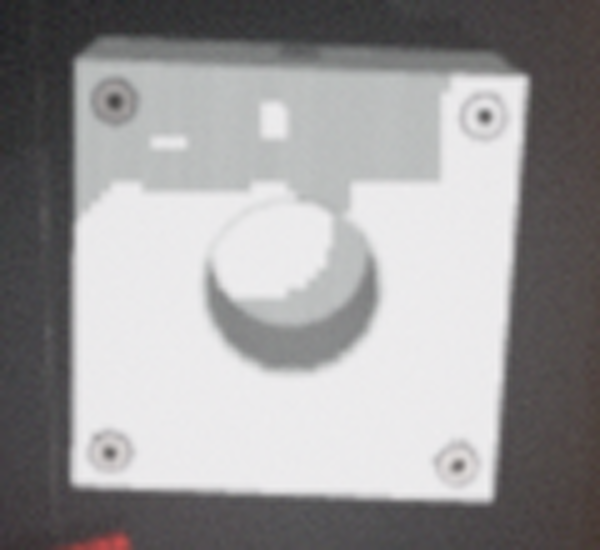

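The mouth centre is at (263.3,161.7), and the screw mean is the same pixel. That puts the bore at about (0.5035,-0.1875), consistent with the top view. Now to the gauge.

```bash
python3 -m crank '[[1,[-4,-42,-2],[0,0,0]],[1,[-4,-42,-2],[0,0,0]],[1,[-4,-42,-2],[0,0,0]],[1,[-4,-42,-2],[0,0,0]],[1,[-3,-42,-2],[0,0,0]],[1,[-3,-42,-2],[0,0,0]],[1,[0,0,0],[0,0,0]],[1,[0,0,0],[0,0,0]]]'
python3 - <<'E'
from h import *
st=state(); s=snapshot("wrist"); i=s["img"][:,:,::-1]; cv2.imwrite("pics/w2.png",i); print(st["tool_pos"])
print("pred knob",proj(s,[.479,.063,.12],st),"flange",proj(s,[.479,.063,.009],st))
E
```

```text
time: 3.35
tool_pos: [0.478, 0.0603, 0.2235]
eef_rot: [0.0, 1.0, -0.0, 0.0]
wrist_force: [-0.5, -0.2, 0.3]
width: 0.0852
[0.47801953 0.0602786  0.22347802]
pred knob (np.float64(260.4235746149087), np.float64(181.9186395058897)) flange (np.float64(260.05936803700763), np.float64(152.15937650774214))
```

View pics/w2.png

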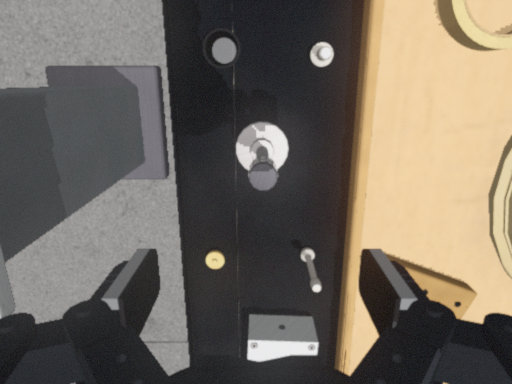

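The gauge is seen with its knob top around (263,177) and flange around (262,149). A precise fit before descending.

Run:
```python
from h import *
st=state(); s=snapshot("wrist"); i=s["img"][:,:,::-1]
cv2.imwrite("pics/w2z.png",cv2.resize(i[115:200,225:300],None,fx=7,fy=7,interpolation=cv2.INTER_CUBIC))
g=cv2.cvtColor(s["img"],cv2.COLOR_RGB2GRAY)
m=np.zeros_like(g); m[115:180,225:300]=(g[115:180,225:300]>110)*255
c=max(cv2.findContours(m,cv2.RETR_EXTERNAL,cv2.CHAIN_APPROX_NONE)[0],key=cv2.contourArea)
e=cv2.minEnclosingCircle(c); print(e,onz(s,*e[0],.009,st));
```

```text
((262.5, 151.2413787841797), 30.443342208862305) [0.48161138 0.06336267 0.009     ]
```

View pics/w2z.png

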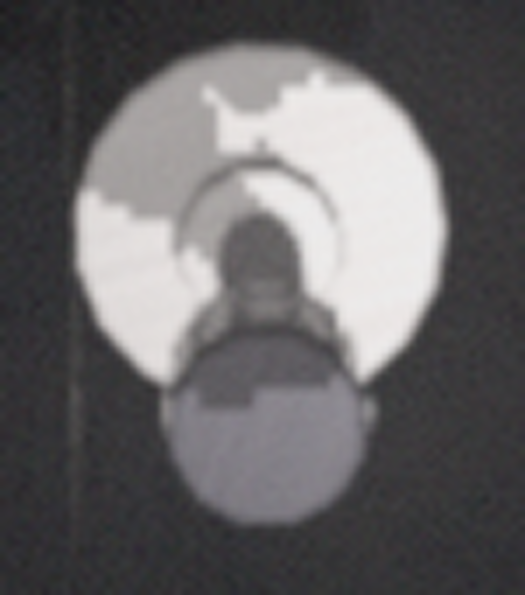

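The flange centre is at (262.3,147.6) and the knob top at (263.2,175.7). Both give a gauge axis at about (0.481,0.0675), so the gauge stands upright. Descending for the grasp.

```bash
python3 -m crank '[[1,[3,-7,10],[0,0,0]],[1,[0,0,25],[0,0,0]],[1,[0,0,25],[0,0,0]],[1,[0,0,25],[0,0,0]],[1,[0,0,25],[0,0,0]],[1,[0,0,25],[0,0,0]],[1,[0,0,0],[0,0,0]],[1,[0,0,0],[0,0,0]]]' 60
python3 - <<'E'
from h import *
st=state(); s=snapshot("wrist"); i=s["img"][:,:,::-1]; cv2.imwrite("pics/w3.png",i); print(st["tool_pos"])
E
```

```text
time: 4.25
tool_pos: [0.4809, 0.0672, 0.0879]
eef_rot: [0.0, 1.0, -0.001, -0.001]
wrist_force: [0.5, -0.2, 0.1]
width: 0.0853
[0.4809138  0.06720739 0.08787321]
```

View pics/w3.png

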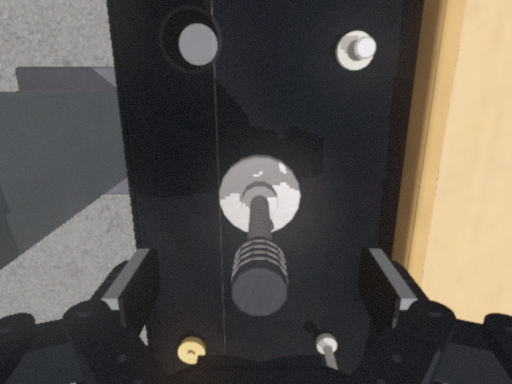

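The knob top at about (260,287) is centred between the pads, with fingers at columns 145 and 375. Closing.

```bash
python3 -m crank '[[0.15,[0,0,0],[0,0,0]],[0.1,[0,0,0],[0,0,0]],[0,[0,0,0],[0,0,0]],[0,[0,0,0],[0,0,0]],[0,[0,0,0],[0,0,0]],[0,[0,0,0],[0,0,0]],[0,[0,0,0],[0,0,0]],[0,[0,0,0],[0,0,0]]]' 60
python3 - <<'E'
from h import *
st=state(); s=snapshot("wrist"); i=s["img"][:,:,::-1]; cv2.imwrite("pics/w4.png",i); print(st["tool_pos"],st["width"],st["wrist_force"])
E
```

```text
time: 5.1
tool_pos: [0.4813, 0.0679, 0.0889]
eef_rot: [-0.0, 1.0, -0.0, 0.0]
wrist_force: [-1.5, 0.7, 5.3]
width: 0.0207
[0.48134219 0.06790968 0.08888406] 0.020671719286844654 [-1.53698675  0.69709714  5.31337991]
```

View pics/w4.png

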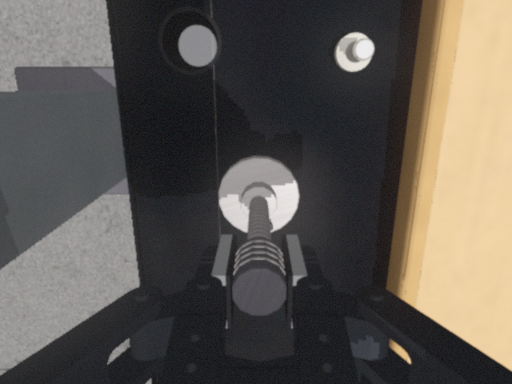

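The grasp is good: width 20.7 mm, gauge upright. Lifting 100 mm and carrying it to the bore.

```bash
python3 -m crank '[[0,[0,0,-10],[0,0,0]],[0,[0,0,-20],[0,0,0]],[0,[0,0,-25],[0,0,0]],[0,[0,0,-25],[0,0,0]],[0,[0,0,-15],[0,0,0]],[0,[0,0,-5],[0,0,0]]]' && python3 -m crank '[[0,[1,12,0],[0,0,0]],[0,[2,24,0],[0,0,0]],[0,[3,30,0],[0,0,0]],[0,[3,30,0],[0,0,0]],[0,[3,30,0],[0,0,0]],[0,[3,30,0],[0,0,0]],[0,[3,30,0],[0,0,0]],[0,[2,30,0],[0,0,0]],[0,[1,24,0],[0,0,0]],[0,[1,15,0],[0,0,0]],[0,[0,0,0],[0,0,0]],[0,[0,0,0],[0,0,0]]]'
python3 - <<'E'
from h import *
st=state(); s=snapshot("wrist"); i=s["img"][:,:,::-1]; cv2.imwrite("pics/w5.png",i); print(st["tool_pos"],st["width"],st["wrist_force"])
print(proj(s,[.5035,-.1875,.045],st))
s=snapshot("scene"); cv2.imwrite("pics/s5.png",cv2.resize(s["img"][120:270,250:450,::-1],None,fx=4,fy=4))
E
```

```text
time: 5.75
tool_pos: [0.482, 0.0679, 0.1904]
eef_rot: [-0.0, 1.0, -0.0, 0.002]
wrist_force: [-0.0, 0.0, -1.8]
width: 0.0207
time: 6.95
tool_pos: [0.5023, -0.187, 0.1876]
eef_rot: [-0.0, 1.0, -0.001, -0.001]
wrist_force: [-1.0, -0.0, -1.6]
width: 0.0205
[ 0.50234739 -0.18701893  0.18756785] 0.02047570890071962 [-1.02435422 -0.01399258 -1.64910532]
(np.float64(260.76683367899784), np.float64(172.81530968131185))
```

View pics/w5.png

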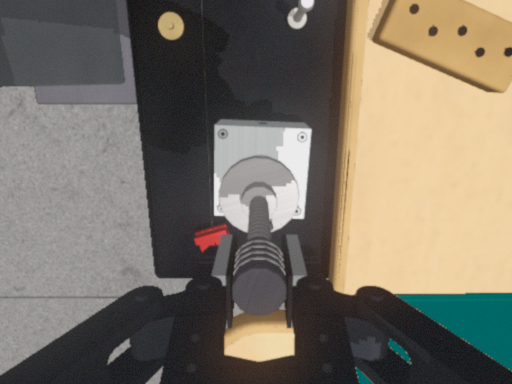

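View pics/s5.png

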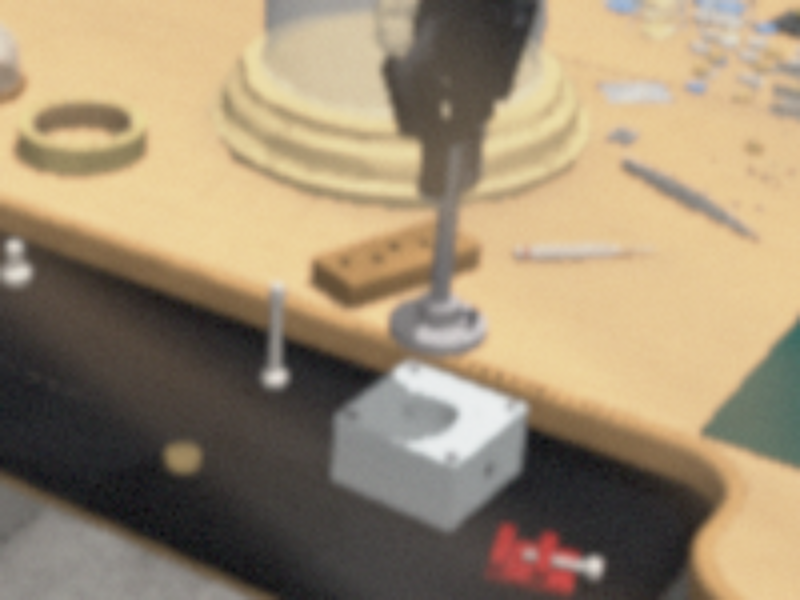

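Bore prediction (260.8,172.8) matches the screw mean (261,172.7). The flange sits at the same pixel as at the grasp, so the gauge is upright. Lowering to just above the face.

```bash
python3 -m crank '[[0,[1,0,10],[0,0,0]],[0,[0,0,15],[0,0,0]],[0,[0,0,12],[0,0,0]],[0,[0,0,8],[0,0,0]],[0,[0,0,4],[0,0,0]],[0,[0,0,0],[0,0,0]],[0,[0,0,0],[0,0,0]]]'
python3 - <<'E'
from h import *
st=state(); s=snapshot("wrist"); cv2.imwrite("pics/w6.png",s["img"][:,:,::-1]); print(st["tool_pos"],st["width"],st["wrist_force"])
print(proj(s,[.5035,-.1875,.045],st))
s=snapshot("scene"); cv2.imwrite("pics/s6.png",cv2.resize(s["img"][120:270,250:450,::-1],None,fx=4,fy=4))
E
```

```text
time: 7.75
tool_pos: [0.5043, -0.1872, 0.1395]
eef_rot: [0.0, 1.0, -0.0, 0.0]
wrist_force: [-0.6, 0.1, -1.7]
width: 0.0202
[ 0.50433794 -0.18724825  0.13954138] 0.020247173146010457 [-0.62056745  0.0989788  -1.66646443]
(np.float64(257.93803380926767), np.float64(189.37551109373422))
```

View pics/w6.png

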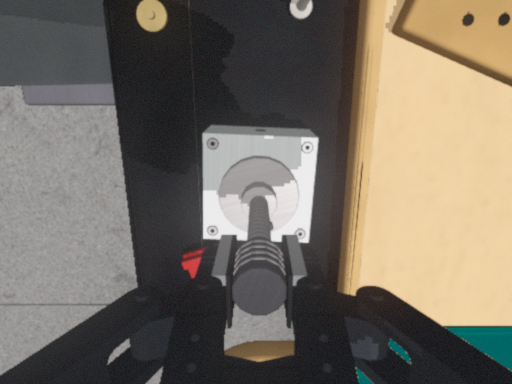

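View pics/s6.png

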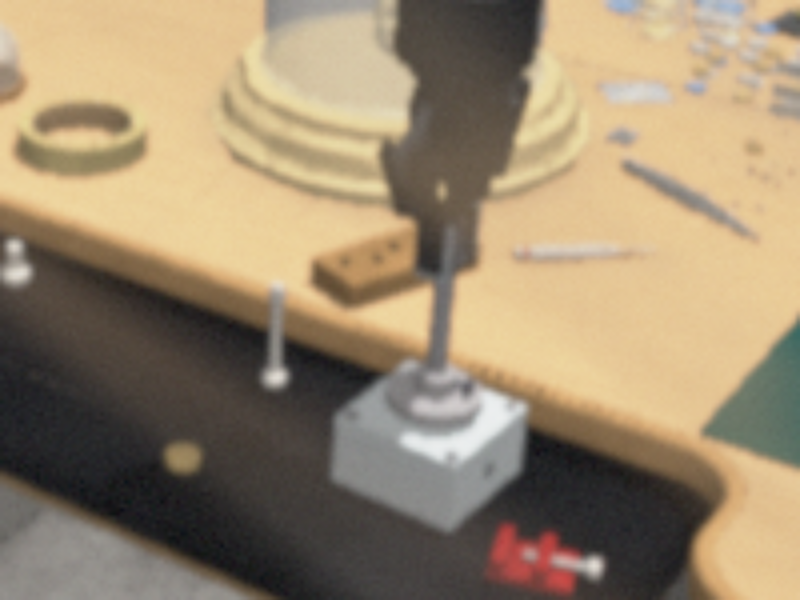

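The flange hovers centred over the mouth (parallax-corrected, offset about 1 mm). Now pushing down: contact is expected at TCP z of about 0.134 and bottom at about 0.099.

```bash
python3 -m crank '[[0,[0,0,2],[0,0,0]],[0,[0,0,2],[0,0,0]],[0,[0,0,2],[0,0,0]],[0,[0,0,3],[0,0,0]],[0,[0,0,4],[0,0,0]],[0,[0,0,0],[0,0,0]]]'; python3 -m crank '[[0,[0,0,4],[0,0,0]],[0,[0,0,4],[0,0,0]],[0,[0,0,4],[0,0,0]],[0,[0,0,4],[0,0,0]],[0,[0,0,3],[0,0,0]],[0,[0,0,3],[0,0,0]],[0,[0,0,0],[0,0,0]],[0,[0,0,0],[0,0,0]]]'
```

```text
time: 8.45
tool_pos: [0.504, -0.1872, 0.1258]
eef_rot: [-0.0, 1.0, -0.0, -0.0]
wrist_force: [-0.5, -0.5, -1.7]
width: 0.0202
time: 9.25
tool_pos: [0.5039, -0.1871, 0.104]
eef_rot: [-0.0, 1.0, -0.0, -0.0]
wrist_force: [-1.0, 0.1, -1.3]
width: 0.0203
```

Run:
```python
from h import *
st=state(); s=snapshot("wrist"); cv2.imwrite("pics/w7.png",s["img"][:,:,::-1]); print(st["tool_pos"],st["width"],st["wrist_force"])
s=snapshot("scene"); cv2.imwrite("pics/s7.png",cv2.resize(s["img"][120:270,250:450,::-1],None,fx=4,fy=4))
```

```text
[ 0.50388242 -0.18711022  0.10404111] 0.02032930940179493 [-0.9725743   0.09203125 -1.27499403]
```

View pics/w7.png

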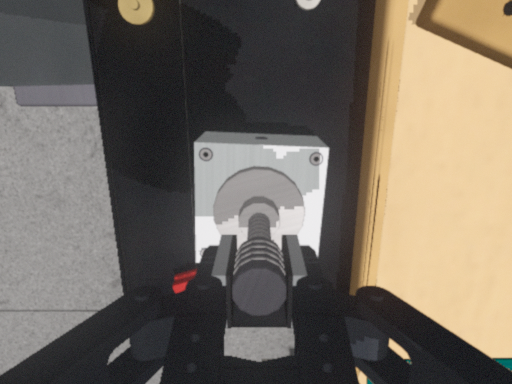

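View pics/s7.png

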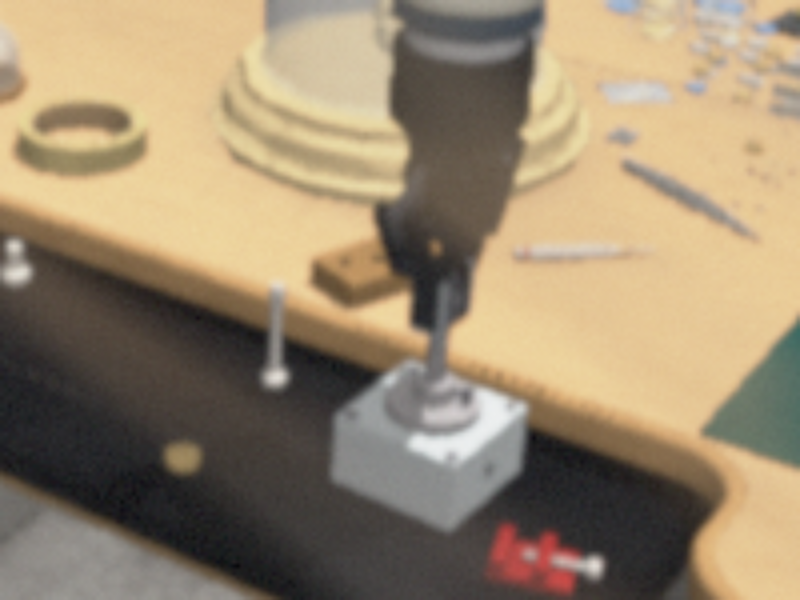

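The rod is sliding through the stop, which rests flat on the face. I'll continue slowly to the bottom, watching force.

```bash
for k in 1 2 3 4; do :; done; python3 -m crank '[[0,[0,0,2],[0,0,0]],[0,[0,0,1],[0,0,0]],[0,[0,0,0],[0,0,0]]]'; python3 -m crank '[[0,[0,0,1],[0,0,0]],[0,[0,0,0.5],[0,0,0]],[0,[0,0,0],[0,0,0]]]'; python3 -m crank '[[0,[0,0,0.5],[0,0,0]],[0,[0,0,0.5],[0,0,0]],[0,[0,0,0],[0,0,0]]]'
```

```text
time: 9.65
tool_pos: [0.5042, -0.1872, 0.1013]
eef_rot: [0.0, 1.0, -0.0, 0.0]
wrist_force: [1.1, 0.6, 0.3]
width: 0.0204
time: 9.95
tool_pos: [0.5041, -0.1872, 0.0998]
eef_rot: [0.0, 1.0, -0.0, 0.0]
wrist_force: [-0.3, 0.4, -0.5]
width: 0.0203
time: 10.25
tool_pos: [0.5042, -0.1872, 0.099]
eef_rot: [0.0, 1.0, -0.0, 0.0]
wrist_force: [-1.2, 0.1, 3.3]
width: 0.0201
```

```bash
python3 -m crank '[[0,[0,0,0.5],[0,0,0]],[0,[0,0,0.5],[0,0,0]],[0,[0,0,0],[0,0,0]]]'; python3 -m crank '[[0,[0,0,0.5],[0,0,0]],[0,[0,0,0],[0,0,0]]]'
```

```text
time: 10.55
tool_pos: [0.5045, -0.1874, 0.0989]
eef_rot: [0.0, 1.0, -0.0, 0.0]
wrist_force: [-2.8, 0.2, 12.0]
width: 0.0206
time: 10.75
tool_pos: [0.5046, -0.1874, 0.0988]
eef_rot: [0.0, 1.0, -0.0, 0.001]
wrist_force: [-4.3, 0.8, 17.1]
width: 0.02
```

It has bottomed: z stays at 0.0988, as predicted, while the force rises to 17 N. Holding for about 2.4 s.

```bash
python3 -m crank '[[0,[0,0,0],[0,0,0]],[0,[0,0,0],[0,0,0]],[0,[0,0,0],[0,0,0]],[0,[0,0,0],[0,0,0]],[0,[0,0,0],[0,0,0]],[0,[0,0,0],[0,0,0]],[0,[0,0,0],[0,0,0]],[0,[0,0,0],[0,0,0]],[0,[0,0,0],[0,0,0]],[0,[0,0,0],[0,0,0]],[0,[0,0,0],[0,0,0]],[0,[0,0,0],[0,0,0]]]'; python3 -m crank '[[0,[0,0,0],[0,0,0]],[0,[0,0,0],[0,0,0]],[0,[0,0,0],[0,0,0]],[0,[0,0,0],[0,0,0]],[0,[0,0,0],[0,0,0]],[0,[0,0,0],[0,0,0]],[0,[0,0,0],[0,0,0]],[0,[0,0,0],[0,0,0]],[0,[0,0,0],[0,0,0]],[0,[0,0,0],[0,0,0]],[0,[0,0,0],[0,0,0]],[0,[0,0,0],[0,0,0]]]'
python3 - <<'E'
from h import *
st=state(); s=snapshot("wrist"); cv2.imwrite("pics/w8.png",s["img"][:,:,::-1]); print(st["tool_pos"],st["width"],st["wrist_force"])
s=snapshot("scene"); cv2.imwrite("pics/s8.png",cv2.resize(s["img"][120:270,250:450,::-1],None,fx=4,fy=4))
E
```

```text
time: 11.95
tool_pos: [0.5046, -0.1875, 0.0988]
eef_rot: [0.0, 1.0, -0.0, 0.001]
wrist_force: [-3.4, 0.5, 16.0]
width: 0.0202
time: 13.15
tool_pos: [0.5046, -0.1875, 0.0988]
eef_rot: [0.0, 1.0, -0.0, 0.001]
wrist_force: [-3.0, 1.2, 16.5]
width: 0.0205
[ 0.50462568 -0.18746622  0.09882107] 0.020505438996720422 [-3.04863592  1.179944   16.4571418 ]
```

View pics/w8.png

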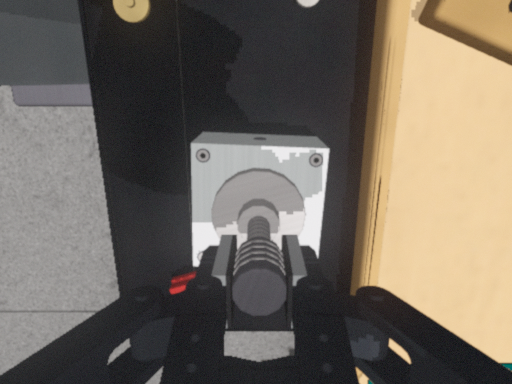

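View pics/s8.png

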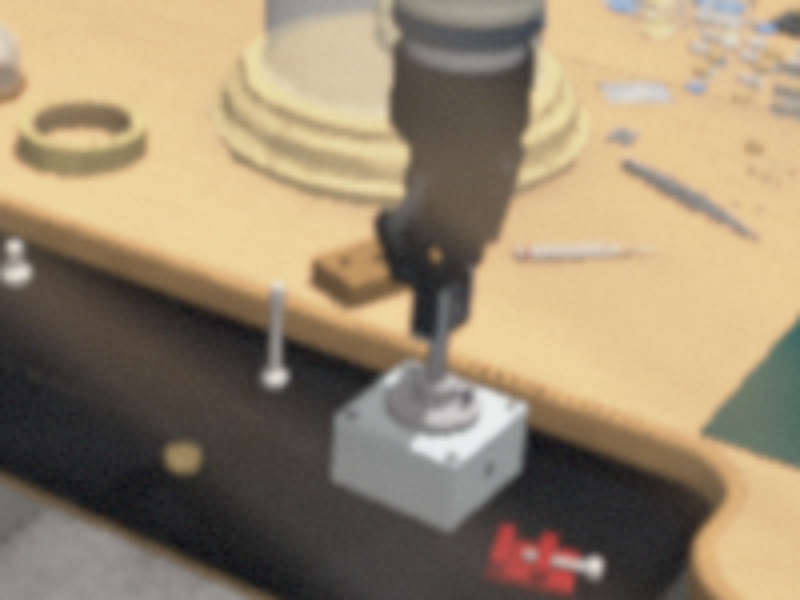

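Held for over 2 s at about 16 N, stop flat on the face. Easing off the pressure, then opening.

```bash
python3 -m crank '[[0,[0,0,-1],[0,0,0]],[0,[0,0,-0.5],[0,0,0]],[0,[0,0,0],[0,0,0]]]' 20; python3 -m crank '[[0.35,[0,0,0],[0,0,0]],[0.4,[0,0,0],[0,0,0]],[0.6,[0,0,0],[0,0,0]],[0.8,[0,0,0],[0,0,0]],[1,[0,0,0],[0,0,0]],[1,[0,0,0],[0,0,0]],[1,[0,0,0],[0,0,0]],[1,[0,0,0],[0,0,0]]]'
python3 - <<'E'
from h import *
st=state(); s=snapshot("wrist"); cv2.imwrite("pics/w9.png",s["img"][:,:,::-1]); print(st["tool_pos"],st["width"],st["wrist_force"])
E
```

```text
time: 13.55
tool_pos: [0.5043, -0.1873, 0.0989]
eef_rot: [0.0, 1.0, -0.0, 0.0]
wrist_force: [-0.6, 0.6, 4.7]
width: 0.0203
time: 14.35
tool_pos: [0.5041, -0.1872, 0.0989]
eef_rot: [0.0, 1.0, -0.0, 0.0]
wrist_force: [-0.2, 0.0, -0.6]
width: 0.0855
[ 0.50408954 -0.18720329  0.09885211] 0.08551569365064077 [-0.15833942  0.01177467 -0.59780362]
```

View pics/w9.png

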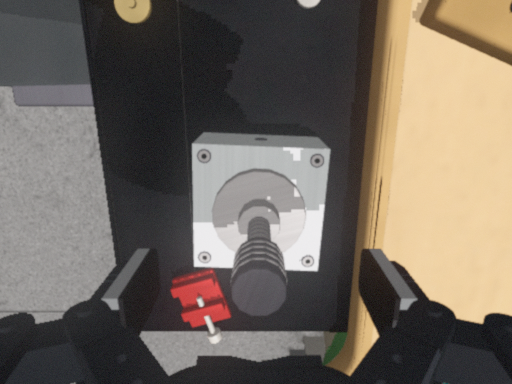

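The gauge stands free: knob at (260,285), flange at (259,213) between the screws, pads clear at columns 150 and 365. Retreating straight up.

```bash
python3 -m crank '[[1,[0,0,-10],[0,0,0]],[1,[0,0,-20],[0,0,0]],[1,[0,0,-25],[0,0,0]],[1,[0,0,-25],[0,0,0]],[1,[0,0,-25],[0,0,0]],[1,[0,0,-20],[0,0,0]],[1,[0,0,0],[0,0,0]],[1,[0,0,0],[0,0,0]],[1,[0,0,0],[0,0,0]]]'
python3 - <<'E'
from h import *
st=state(); s=snapshot("wrist"); i=s["img"][:,:,::-1]; cv2.imwrite("pics/w10.png",cv2.resize(i[110:230,195:325],None,fx=5,fy=5,interpolation=cv2.INTER_CUBIC)); print(st["tool_pos"])
for P in([.504,-.187,.13],[.504,-.187,.054],[.5035,-.1875,.045]): u=proj(s,P,st); print(u,(u[0]-195)*5,(u[1]-110)*5)
c=snapshot("scene"); cv2.imwrite("pics/s10.png",cv2.resize(c["img"][120:270,250:450,::-1],None,fx=4,fy=4))
for P in([.504,-.187,.13],[.504,-.187,.054]): u=proj(c,P); print((u[0]-250)*4,(u[1]-120)*4)
E
```

```text
time: 15.3
tool_pos: [0.5034, -0.1869, 0.223]
eef_rot: [-0.0, 1.0, -0.0, -0.001]
wrist_force: [-0.7, -0.4, -0.5]
width: 0.0856
[ 0.50335525 -0.18690924  0.22299663]
(np.float64(260.23727045020075), np.float64(189.90272716109072)) 326.18635225100377 399.51363580545365
(np.float64(260.14320751519244), np.float64(165.0825512437139)) 325.7160375759622 275.41275621856954
(np.float64(259.6120939851305), np.float64(163.37910754153236)) 323.06046992565257 266.8955377076618
436.7964368291666 279.66561866882694
426.5336618993124 393.4602932545655
```

View pics/w10.png

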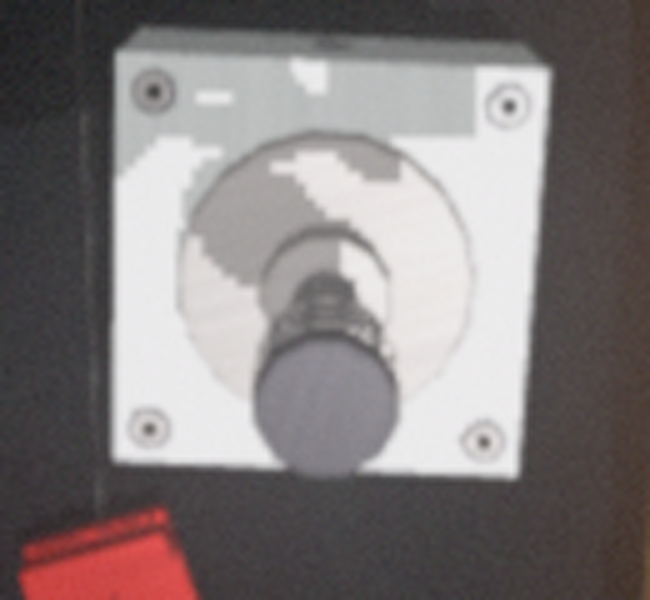

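View pics/s10.png

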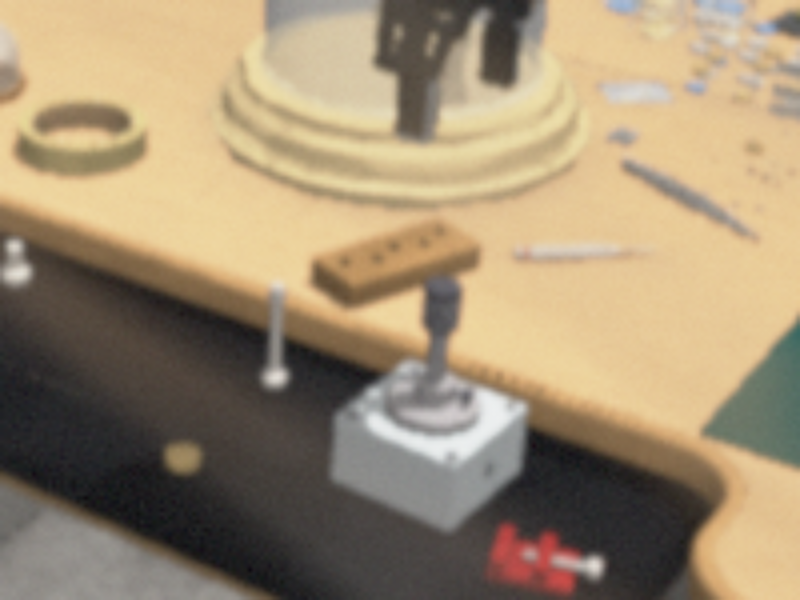

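The knob top measures (326,405) against a predicted (326,400). The flange measures (327,278) against (326,275). The scene view shows the same small, uniform calibration offset for the knob and the flange. So the gauge is upright, centred, bottomed and flat, and the robot is clear of it.

```bash
python3 -c "
from cell import close_job,state
print(close_job(),state()['time'])"
```

```text
the job is handed in; nothing more can be done
the job is handed in; nothing more can be done
```

The gauge is standing in the round bore, bottomed out with its stop flat on the block's face, and the job was handed in at about 15.4 s. I gripped the gauge by its knob and lowered the rod into the bore until the stop landed. I then pushed the rod on down until it bottomed, held it there for about 2.4 s at around 16 N, eased off, released and backed straight up.

**Depth:** the tool stopped at z = 0.0988–0.0989 m while the force climbed from 3 to 17 N. The height predicted for a 35 mm bore was 0.0989 m, so the rod reached the bottom.

**Final position:** in the last wrist view the knob and flange were within about 1 mm of where an upright, centred gauge at that depth should appear. The gauge axis was within about 1–2 mm of the bore's, and the open gripper was well clear above.

**Disagreements:**
- The scene camera showed the knob and flange both about 1.5 px off the prediction. It was nearly the same shift for both, so it looks like calibration rather than tilt.
- The first gauge position from the fixed cameras was 3–10 mm off the wrist-camera value (the scene view of the knob was furthest off). I used the wrist camera's.
- The stop's 2.5 N sliding friction did not show clearly in the wrist force; I confirmed the sliding from the pictures.

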